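# Roll the rinsed beech roller up its draining gutter to the stop

### The job

The pale beech roller has just been rinsed and lies at the low end of its gutter in the steel draining rack: with the fingertips, gently roll it up the slope, over the crest and into the seat at the top, so that it rests against the end stop and does not roll back. Only push it: do not pinch it, lift it out of the gutter or flick it. Leave the black rubber roller lying where it is in the other gutter, disturb nothing else on the table, and finish clear of everything.

Things in the scene. Friction and masses are not known exactly. Their poses are not given: they have to be found in the camera images.
- rack: Steel draining rack, fixed, about 240 mm wide (x), 305 mm long (y), on a wooden stand: two gutters side by side climb towards its +y. Origin on the table under its middle, x across, y level and uphill, z up. Gutter centre lines at x = -59 and +59 mm; each is 112 mm wide inside; sides and 6 mm divider stand 16 mm above the floor. A parked roller's axis is at y = 120, z = 101 mm.
- ramp (a point): Frame of the sloped floor (8 degrees): origin on the floor at the uphill face of the low toes (rack y = -128, z = 50 mm), midway between the gutters; x as the rack's, y up along the floor to the crest at y = 215 mm, z square to the floor. A roller on the slope has its axis at z = 25 mm; both start with the axis at y = 18 mm, resting on the toes.
- low_end (a point): Middle of the low edge of the rack, at floor level (rack y = -140, z = 48 mm). This end is open: each gutter has only two toes 8 mm high, 6 mm thick and 30 mm wide, with a 52 mm gap between them on the gutter's centre line. Beyond and below it stands only a blue drip tray, 20 mm high, reaching to rack y = -174 mm.
- crest (a point): Middle of the crest line, on the floor (rack y = 85, z = 80 mm), where the slope ends and the floor dips away at 7 degrees to the stop: that dip, 60 mm long, is the seat. A roller let go short of the crest runs back down; with its axis 5 mm or more past the crest it rolls on by itself to the stop and stays.
- stop (a point): Foot of the end stop's downhill face, midway between the gutters (rack y = 145, z = 73 mm). The upright stop plate behind the seat reaches z = 119 mm.
- beech_roller: The roller to move: pale beech barrel 50 mm in diameter, 98 mm long, with steel axle stubs 12 mm in diameter standing out 4 mm at each end; 0.15 to 0.26 kg, rolls freely. Origin at its centre, x along its axis, which lies across the gutter. It starts at the low end of either gutter.
- rubber_roller: Roller of the same size covered in black rubber, 0.3 kg, lying against the toes at the low end of the other gutter; to be left alone. Origin at its centre, x along its axis.
- deckle: Loose open wooden frame 200 x 160 mm, 18 mm high, on the table to the right. Origin under its centre.
- mug: Grey-blue mug, 82 mm across, 92 mm high. Origin under its centre.
- pigment_jar: Closed jar of blue pigment, 68 mm across, 85 mm high. Origin under its centre.
- bowl: White bowl, 140 mm across, 55 mm high. Origin under its centre.
- brush: Brush lying on the table beyond the rack. Origin under its middle, handle to its -x.
There are look-alikes about, which are no part of the job. Several things have the shape of the beech_roller; the one meant has the colours described above.

How it is judged:
On the way:
1. the fingers push the beech roller up the slope: it rests on the gutter floor, touched by the fingers, in the upper half of the slope (y of beech_roller in the frame of ramp above 0.11 m and y of beech_roller in the frame of rack below 0.1 m and z of beech_roller in the frame of ramp below 0.028 m and contact force between the fingers and beech_roller above 0.02 N), for 0.05 s.
At the end, for the whole second after the job is handed in: The beech roller lies at rest in the seat at the top of its gutter, within 6 mm of touching the end stop, its axis square across the gutter within 7 degrees, carried by the rack alone; the rubber roller is within 8 mm of where it started (y of beech_roller in the frame of rack between 0.114 and 0.124 m and z of beech_roller in the frame of rack between 0.0958903 and 0.10589 m and angle between the x axis of beech_roller and the x axis of rack, either way round below 0.12 rad and linear speed of beech_roller below 0.02 m/s and contact force between beech_roller and rack above 0.5 N and distance of rubber_roller from where it was at the start of the episode below 0.008 m).
It fails at once if the beech roller is lifted more than 10 mm off the gutter floor (z of beech_roller in the frame of ramp above 0.035 m).
It fails at once if the beech roller is squeezed or shoved by the fingers with more than 25 N (contact force between the fingers and beech_roller above 25 N).
It fails at once if the beech roller is flicked or let run free (faster than 0.5 m/s) (linear speed of beech_roller above 0.5 m/s).
It fails at once if the rubber roller is moved more than 10 mm (distance of rubber_roller from where it was at the start of the episode above 0.01 m).
It fails at once if another thing on the table is moved more than 15 mm (distance of any of deckle, mug, pigment_jar, bowl, brush from where it was at the start of the episode above 0.015 m).
It also fails if it takes over 42 s, if anything falls off the work surface, if the arm or the gripper's body presses on something with over 40 N, if the wrist force passes 120 N, or if a joint passes its speed limit or range.

### The arm

A 7-joint arm with a two-finger parallel gripper is mounted at the origin on the work surface. World frame = base frame: x ahead of the robot, y to its left, z up, the work surface at z = 0. Lengths are in m, angles in rad, forces in N, time in s.
With the tool pointing down it reaches from about 0.4 to 0.85 m from the base axis. Payload 6.9 kg.
Tool frame: the origin (TCP) lies at the very end of the fingers, on their centre line; the grasp point (between the pads) lies 19 mm behind it; z points along the fingers, y is the line along which they close (so a half turn about z gives the same grasp; the last joint's range is limited). The gripper opens to 85 mm and grips with 20 to 120 N. Pads are 22 mm wide; open, the fingers measure 114 mm over their backs; the gripper's body (76 mm by 85 mm) begins 54 mm behind the grasp point. The pads swing forward as they close: fully open they stand 13 mm farther back than shut.
Start: joints at [1.313, 0.507, -0.238, 1.5, 0.126, 1.149, -0.155], TCP at [0.222, -0.584, 0.231] pointing down, gripper open.
Joint ranges: [-3.08, 3.08], [-0.24, 2.05], [-1.43, 1.35], [0, 2.5], [-1.52, 4.66], [0.17, 1.96], [-2.89, 2.89]. Speed limits (rad/s): [2.39, 2.39, 3.14, 3.14, 3.14, 3.14, 3.14].

### API

Orientations are given as a unit quaternion [x, y, z, w].
In Python, from workcell import manip gives the robot as it stands.
- The arm moves only by the tool apply_moves, never from a script. Its argument "rows" is a list of rows, each a list of 2 entries, a list of its own where there are three numbers: the shift along the tool's x, y, z in mm, then the turn, a rotation vector about the tool's x, y, z in rad. In form: [[[dx, dy, dz], [ax, ay, az]], ...]. A call has 1 to 20 rows; each row shifts and turns the commanded pose from where the row before left it, along the tool's axes as they then stand; what a row does not reach is not made up. A row lasts 1/8 s, in which the tool goes at most 62.5 mm and 10.7 degrees, less where a joint would pass 70% of its speed; a pose out of reach is approached as far as the arm can. A call with a gripper value outside its range is refused whole. "hand" is the finger opening in mm, from 0 to 85.4, set as the call begins (left out, the last holds). The fingers move at their own pace and stop on an object; "squeeze" is the grip in N (left out, the last holds). Time passes only in rows, so rows that do not move let the fingers close. It gives the time, the measured TCP pose, the force, the opening and the grip force at its end, in the units of the state.
- manip.state(): the state, without advancing time (a new reading comes with each control period).
- manip.capture(name): name is "scene" or "top" or "wrist"; returns a dict with "color" (420x560x3 uint8, red, green, blue), "range_z" (420x560 float32, m along the optical axis (not along the pixel's ray), 0 where there is no reading), "mtx" (3x3 intrinsics, pixels), "eye" and "orientation" of the camera in the world; the wrist camera has in their place "mount" (4x4, takes a point from camera to tool coordinates, whose origin is the TCP and whose axes are the flange's). Camera axes: x right, y up, looking along -z (the intrinsics and any distortion apply to the point x, -y, -z); pixel columns grow to the right and rows downward; lengths in m; the calibration is good to about 2 mm. The wrist camera is an equidistant fisheye: a pixel r from the principal point sees the ray r / f radians off the axis. A picture is of the moment at which its call begins: read the wrist's pose just before it.
- manip.hand_in(): hands the job in; it is judged then, once.
The state is a dict: "time": time; "joint_pos": joint angles; "dq": joint speeds; "effort": joint torques, N m; "tool_pos": TCP position; "ee_rot": TCP orientation; "ft_force": force on the tool from outside, world axes, zero at the start; "torque": the same for the moment, N m; "width": finger opening in m; "grasp_force": force on a finger pad.
Only numpy, scipy, OpenCV 4.12 (cv2) and the standard library are available. Lean on these libraries where they do the work, as an engineer would, in place of code of your own. Each camera call takes 0.05 s, during which the arm holds its last target. There are 200 camera calls.

## Working session

There is one attempt and no reset: what is moved stays moved. The work goes in short steps, Python scripts to look and compute and a tool call to move; the robot and the scene stay as the last step left them, time stands still between calls to the robot, and variables do not carry over. Pictures are saved under pics/ and viewed, at most 10 in all, crops included, and the job is handed in when it is done.

Besides the shell and the picture viewer there is one more tool, called after ">>>" as name(argument=value, ...), one argument or row to a line, values as JSON. apply_moves: Moves the arm, as the interface text tells. Its arguments: {"type":"object","properties":{"rows":{"type":"array","items":{"type":"array"}},"hand":{"type":"number"},"squeeze":{"type":"number"}},"required":["rows"]}

```bash
mkdir -p pics
cat > h.py <<'E'
import numpy as np,cv2
from workcell import manip
from scipy.spatial.transform import Rotation as R
def cam(n):
    c=manip.capture(n); o=np.array(c["orientation"],float)
    c["R"]=o if o.shape==(3,3) else R.from_quat(o).as_matrix(); return c
def cloud(c):
    d=c["range_z"]; K=np.array(c["mtx"]); v,u=np.mgrid[:d.shape[0],:d.shape[1]]
    p=np.stack([(u-K[0,2])/K[0,0]*d,-(v-K[1,2])/K[1,1]*d,-d],-1)
    return p@c["R"].T+np.array(c["eye"])
E
python3 - <<'E'
from h import *
print(manip.state())
for n in("scene","top"):
    c=cam(n); print(n,c.keys(),c["eye"],c["mtx"],c["R"])
    np.savez(n+".npz",P=cloud(c),C=c["color"])
    cv2.imwrite(f"pics/{n}0.png",c["color"][:,:,::-1])
E
```

```text
{'time': 0.0, 'joint_pos': array([ 1.31347185,  0.50833482, -0.23752226,  1.50115268,  0.1256847 ,
        1.14890912, -0.15479865]), 'dq': array([ 0.00040877, -0.00130638, -0.00051522, -0.00070766, -0.00160302,
        0.00141259,  0.00047043]), 'effort': array([ 3.50863029e-04, -6.20590353e+01, -2.18610942e+00, -2.49651808e+01,
        1.29049213e-02,  1.21294687e-02,  5.63525009e-05]), 'tool_pos': array([ 0.22156851, -0.58385428,  0.23042461]), 'ee_rot': array([ 9.83588352e-01,  1.80424860e-01, -1.76078110e-04, -8.90908322e-04]), 'ft_force': array([ 0.99015097, -0.75765736,  0.05814583]), 'torque': array([0.01445282, 0.0367806 , 0.03716921]), 'grasp_force': 0.0, 'width': 0.08549020696663306}
scene dict_keys(['color', 'range_z', 'mtx', 'eye', 'orientation', 'R']) [1.08866838 0.54872196 0.89232119] [[391.74670138   0.         280.85958121]
 [  0.         391.74670138 219.77752273]
 [  0.           0.           1.        ]] [[-0.74184142 -0.50480547  0.44140995]
 [ 0.67056159 -0.56266014  0.48348808]
 [ 0.00429636  0.65466405  0.75590775]]
top dict_keys(['color', 'range_z', 'mtx', 'eye', 'orientation', 'R']) [0.41691484 0.00338874 1.61236429] [[531.25634932   0.         278.34221136]
 [  0.         531.25634932 206.87873971]
 [  0.           0.           1.        ]] [[ 0.00480625  0.99067833 -0.13613725]
 [-0.99998257  0.00522818  0.00274195]
 [ 0.00342814  0.1361217   0.99068619]]
```

View pics/scene0.png

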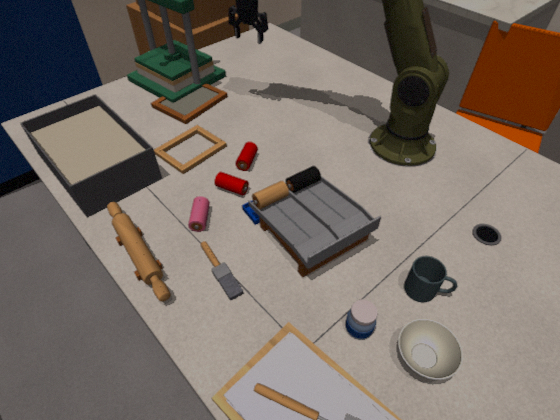

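View pics/top0.png

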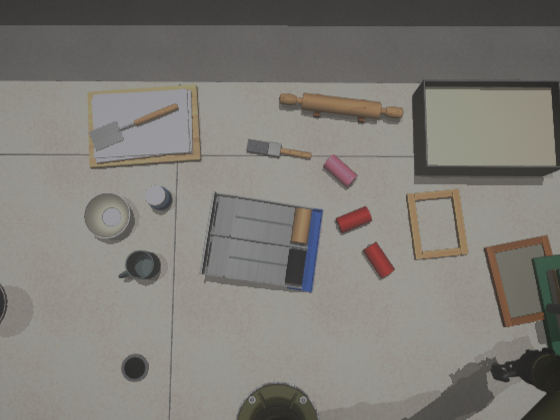

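The scene view shows the rack at (315,220) with a tan roller at (270,193) and a black one at (303,180). In the top view the rack is at (263,243), the beech roller at (301,226) and the rubber one at (297,267); uphill is image-left, which is world +y.

Could be mistaken for it (top view): black roller (297,267), red (353,219), red (378,260), pink (340,171), rolling pin (341,106). The pale beech one at (301,226) fits the description. I'll check it in a close crop.

Run:
```python
from h import *
d=np.load("top.npz");P,C=d["P"],d["C"]
cv2.imwrite("pics/crop.png",cv2.resize(C[185:300,190:335][:,:,::-1],None,fx=5,fy=5,interpolation=cv2.INTER_CUBIC))
for n in("top","scene"):
    d=np.load(n+".npz");P,C=d["P"],d["C"].astype(int)
    X=P.reshape(-1,3);c=C.reshape(-1,3)
    m=(X[:,2]>.03)&(X[:,2]<.14)&(X[:,0]>.33)&(X[:,0]<.65)&(X[:,1]>-.15)&(X[:,1]<.28)
    hsv=cv2.cvtColor(d["C"],cv2.COLOR_RGB2HSV).reshape(-1,3)
    a=X[m&(hsv[:,1]<60)&(hsv[:,2]>50)]
    print(n,"steel",len(a),cv2.minAreaRect(a[:,:2].astype(np.float32)), np.percentile(a,[1,50,99],axis=0).round(3).tolist())
    b=X[m&(hsv[:,0]>8)&(hsv[:,0]<22)&(hsv[:,1]>90)&(hsv[:,2]>90)&(X[:,2]>.06)]
    print("beech",len(b),cv2.minAreaRect(b[:,:2].astype(np.float32)),np.percentile(b,[1,50,99],axis=0).round(3).tolist())
    k=X[m&(hsv[:,2]<40)&(X[:,2]>.07)&(X[:,1]<.02)]
    print("rubber",len(k),cv2.minAreaRect(k[:,:2].astype(np.float32)),np.percentile(k,[1,50,99],axis=0).round(3).tolist())
```

```text
top steel 7593 ((0.5324859023094177, 0.05855607986450195), (0.2934066653251648, 0.2385992407798767), 82.02027130126953) [[0.408, -0.076, 0.051], [0.522, 0.07, 0.072], [0.646, 0.209, 0.117]]
beech 417 ((0.572209894657135, -0.06632301956415176), (0.04129683971405029, 0.09434299170970917), 81.48101806640625) [[0.525, -0.089, 0.088], [0.57, -0.066, 0.098], [0.618, -0.043, 0.107]]Traceback (most recent call last):
  File "<stdin>", line 14, in <module>
    return _quantile_unchecked(
        a, q, axis, out, overwrite_input, method, keepdims, weights)
    return _ureduce(a,
                    func=_quantile_ureduce_func,
    ...<5 lines>...
                    overwrite_input=overwrite_input,
                    method=method)
    r = func(a, **kwargs)
    result = _quantile(arr,
                       quantiles=q,
    ...<2 lines>...
                       out=out,
                       weights=wgt)
    slices_having_nans = np.isnan(arr[-1, ...])
                                  ~~~^^^^^^^^^
IndexError: index -1 is out of bounds for axis 0 with size 0
```

View pics/crop.png

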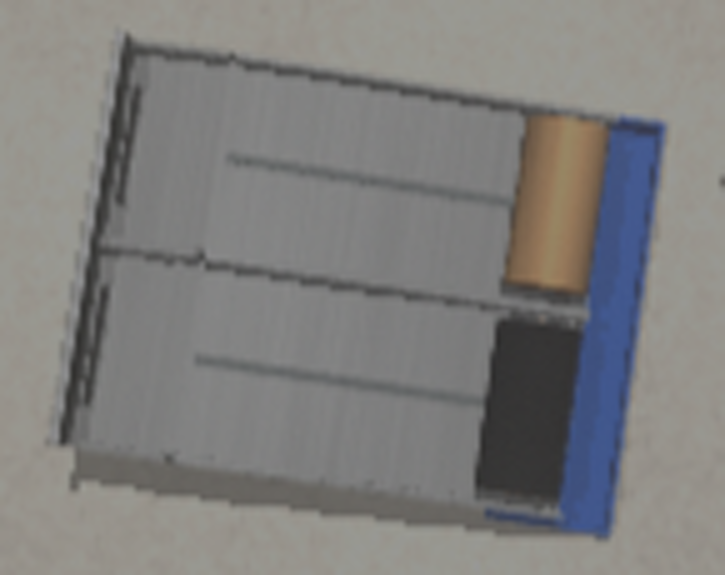

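The crop confirms the pale beech roller at (555,205), in the rack's +x gutter and clear of the black one at (530,410). The crest kinks are at (232,60), (202,258) and (170,458). I'll fit the rack pose from the crest, the divider and both cameras.

Run:
```python
from h import *
c=cam("top");K=np.array(c["mtx"])
def bp(u,v,z):
    d=c["R"]@np.array([(u-K[0,2])/K[0,0],-(v-K[1,2])/K[1,1],-1]); e=np.array(c["eye"]); return (e+d*(z-e[2])/d[2])[:2]
q=lambda x,y,z: bp(190+x/5-.4,185+y/5-.4,z)
img=[(232,60,.096),(202,258,.096),(170,458,.096),(585,311,.066),(128,45,.119),(68,440,.119)]
mod=np.array([(118,85),(0,85),(-118,85),(0,-135),(118,147),(-118,147)])/1000
W=np.array([q(*i) for i in img])
mm,wm=mod.mean(0),W.mean(0)
A=(mod-mm); B=(W-wm)
yaw=np.arctan2((A[:,0]*B[:,1]-A[:,1]*B[:,0]).sum(),(A*B).sum())
Rm=np.array([[np.cos(yaw),-np.sin(yaw)],[np.sin(yaw),np.cos(yaw)]]); o=wm-Rm@mm
print("rack",o,np.degrees(yaw),"res mm",((W-(mod@Rm.T+o))*1e3).round(1).tolist())
for n in("top","scene"):
    d=np.load(n+".npz");X=d["P"].reshape(-1,3);h=cv2.cvtColor(d["C"],cv2.COLOR_RGB2HSV).reshape(-1,3)
    r=np.c_[(X[:,:2]-o)@Rm,X[:,2]]
    m=(abs(r[:,0])<.13)&(abs(r[:,1])<.16)&(r[:,2]>.06)&(r[:,2]<.13)
    b=r[m&(h[:,0]>8)&(h[:,0]<22)&(h[:,1]>90)&(r[:,2]>.08)&(r[:,1]<-.05)]
    top=b[b[:,2]>np.percentile(b[:,2],80)]
    print(n,"beech x",np.percentile(b[:,0],[1,99]).round(4),"top y,z",np.median(top,0).round(4),"line slope deg",np.degrees(np.polyfit(top[:,0],top[:,1],1)[0]))
    for yy in(-.06,0,.05,.13):
        s=r[m&(abs(r[:,1]-yy)<.006)&(abs(r[:,0]-.06)<.02)]; print("floor z at y",yy,np.median(s[:,2]).round(4), "model",round(.05+(yy+.128)*np.tan(np.radians(8)),4))
s=manip.state();T=R.from_quat(s["ee_rot"]).as_matrix()
tw=np.append(Rm@np.array([.059,-.175])+o,.16)
print("target world",tw,"tool x world yaw",np.degrees(np.arctan2(T[1,0],T[0,0])),"shift in tool now mm",(T.T@(tw-s["tool_pos"]))*1e3)
np.savez("rack.npz",o=o,R=Rm,yaw=yaw)
```

```text
rack [0.52929003 0.05076242] -7.398840071463297 res mm [[-2.6, 1.8], [-0.3, 1.9], [3.3, 2.9], [0.7, -0.5], [-5.9, -2.2], [4.8, -3.8]]
top beech x [0.0109 0.1036] top y,z [ 0.0515 -0.1131  0.1031] line slope deg -1.7144825674363522
floor z at y -0.06 0.062 model 0.0596
floor z at y 0 0.0666 model 0.068
floor z at y 0.05 0.073 model 0.075
floor z at y 0.13 0.0743 model 0.0863
scene beech x [-0.0639  0.1075] top y,z [ 0.0618 -0.1089  0.104 ] line slope deg 0.4319853841182306
floor z at y -0.06 0.0614 model 0.0596
floor z at y 0 0.0692 model 0.068
floor z at y 0.05 0.076 model 0.075
floor z at y 0.13 0.0773 model 0.0863
target world [ 0.56526306 -0.13037825  0.16      ] tool x world yaw 20.78916218295174 shift in tool now mm [ 482.25991658 -301.99426275   71.0241015 ]
```

>>> apply_moves(
  rows=[
    [[8,-22,0],[0,0,0]],
    [[16,-42,0],[0,0,0]],
    [[17,-44,0],[0,0,0]],
    [[17,-44,0],[0,0,0]],
    [[17,-44,0],[0,0,0]],
    [[17,-44,0],[0,0,0]],
    [[8,-22,0],[0,0,0]],
    [[0,0,0],[0,0,-0.178]],
    [[0,0,0],[0,0,-0.178]],
    [[0,0,0],[0,0,-0.178]],
    [[0,0,0],[0,0,-0.178]],
    [[0,0,0],[0,0,-0.178]],
    [[0,0,0],[0,0,-0.178]],
    [[0,0,0],[0,0,0]],
  ],
  hand=50,
)

```text
time: 1.9
tool_pos: [0.2222, -0.3038, 0.2312]
ee_rot: [0.755, 0.655, 0.0, -0.0]
ft_force: [-0.9, 0.4, -0.7]
width: 0.05
grasp_force: 0.0
```

```bash
cat >> h.py <<'E'
k=np.load("rack.npz"); yaw=np.radians(-8.0); o=k["o"]+(k["R"]-R.from_euler("z",yaw).as_matrix()[:2,:2])@np.array([0,.069])
Rm=R.from_euler("z",yaw).as_matrix()[:2,:2]
def where():
    s=manip.state();T=R.from_quat(s["ee_rot"]).as_matrix()
    print("t",s["time"],"rack xy z mm",(Rm.T@(s["tool_pos"][:2]-o)*1e3).round(1),(s["tool_pos"][2]*1e3).round(1),"toolx yaw",np.degrees(np.arctan2(T[1,0],T[0,0])).round(2),"z",T[:,2].round(3),"F",s["ft_force"].round(2),"w",round(s["width"],4)); return s,T
E
python3 - <<'E'
from h import *
where()
E
```

```text
t 1.9 rack xy z mm [-254.1 -393.9] 231.2 toolx yaw 81.9 z [-0.  0. -1.] F [-0.93  0.36 -0.72] w 0.05
```

>>> apply_moves(
  rows=[
    [[14,20,0],[0,0,0]],
    [[27,39,0],[0,0,0]],
    [[27,39,0],[0,0,0]],
    [[27,39,0],[0,0,0]],
    [[27,39,0],[0,0,0]],
    [[27,39,0],[0,0,0]],
    [[27,39,0],[0,0,0]],
    [[22,36,0],[0,0,0]],
    [[14,22,0],[0,0,0]],
    [[0,0,40],[0,0,0]],
    [[0,0,45],[0,0,0]],
    [[0,0,25],[0,0,0]],
    [[0,0,0],[0,0,0]],
  ],
)

```text
time: 3.52
tool_pos: [0.5594, -0.1373, 0.1194]
ee_rot: [0.756, 0.655, -0.001, -0.002]
ft_force: [0.1, 0.3, 1.0]
width: 0.0499
grasp_force: 0.0
```

Run:
```python
from h import *
where()
a=cam("scene")["color"][130:290,200:400]; b=manip.capture("wrist")["color"]
a=cv2.resize(a,(525,420)); p=np.hstack([a,b]); p=cv2.resize(p,None,fx=.73,fy=.73)
print(p.shape); cv2.imwrite("pics/appr.png",p[:,:,::-1])
```

```text
t 3.525 rack xy z mm [  56.8 -182.1] 119.4 toolx yaw 81.79 z [-0.004  0.001 -1.   ] F [0.1  0.3  1.03] w 0.0499
(307, 792, 3)
```

View pics/appr.png

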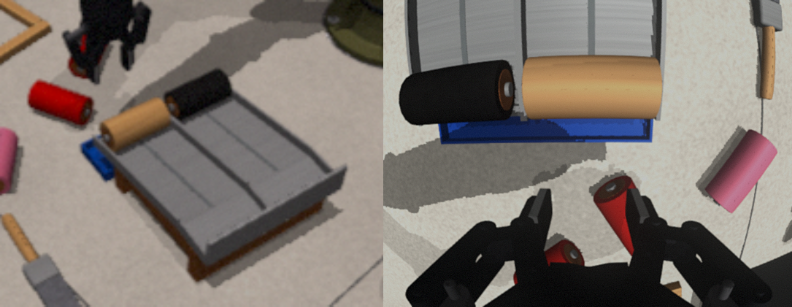

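The left crop shows the gripper just downhill of the rack. The wrist view (right half) shows the beech roller centred at x≈593 and the finger pair at x≈590, so it's lined up, with both red rollers farther back. I'll go down and start pushing.

>>> apply_moves(
  rows=[
    [[0,0,15],[0,0,0]],
    [[0,0,25],[0,0,0]],
    [[0,0,14],[0,0,0]],
    [[8,1,0],[0,0,0]],
    [[8,0,0],[0,0,0]],
    [[6,0,0],[0,0,0]],
    [[3,0,0],[0,0,0]],
    [[3,0,0],[0,0,0]],
    [[3,0,0],[0,0,0]],
    [[4,0,-0.5],[0,0,0]],
    [[4,0,-0.5],[0,0,0]],
    [[5,0,-0.7],[0,0,0]],
    [[5,0,-0.7],[0,0,0]],
    [[0,0,0],[0,0,0]],
  ],
)

```text
time: 5.38
tool_pos: [0.5689, -0.088, 0.0698]
ee_rot: [0.755, 0.656, 0.0, -0.0]
ft_force: [0.2, -0.5, -0.7]
width: 0.05
grasp_force: 0.1
```

Run:
```python
from h import *
where()
a=cam("scene")["color"][130:290,200:400]; b=manip.capture("wrist")["color"]
a=cv2.resize(a,(525,420)); p=np.hstack([a,b]); p=cv2.resize(p,None,fx=.73,fy=.73)
cv2.imwrite("pics/push.png",p[:,:,::-1])
```

```text
t 5.375 rack xy z mm [  59.2 -131.9] 69.8 toolx yaw 82.03 z [ 0.     0.001 -1.   ] F [ 0.16 -0.51 -0.69] w 0.05
```

View pics/push.png

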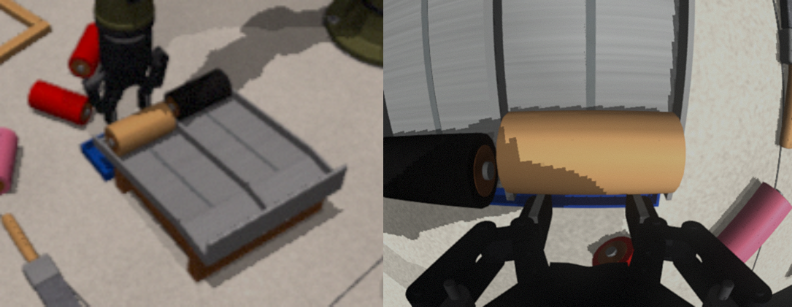

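Both fingertips are on the downhill side of the roller. In the scene crop the roller has shifted slightly up from the toes, from (137,123) to (141,128), and its axis is square. I'll keep pushing along the 8° slope.

>>> apply_moves(
  rows=[
    [[4,0,-0.6],[0,0,0]],
    [[6,0,-0.8],[0,0,0]],
    [[8,0,-1.1],[0,0,0]],
    [[8,0,-1.1],[0,0,0]],
    [[8,0,-1.1],[0,0,0]],
    [[8,0,-1.1],[0,0,0]],
    [[8,0,-1.2],[0,0,0]],
    [[8,0,-1.1],[0,0,0]],
    [[8,0,-1.1],[0,0,0]],
    [[8,0,-1.1],[0,0,0]],
    [[8,0,-1.2],[0,0,0]],
    [[8,0,-1.1],[0,0,0]],
    [[8,0,-1.1],[0,0,0]],
    [[8,0,-1.1],[0,0,0]],
    [[8,0,-1.1],[0,0,0]],
    [[6,0,-0.8],[0,0,0]],
    [[4,0,-0.6],[0,0,0]],
    [[3,0,-0.4],[0,0,0]],
  ],
)

```text
time: 7.72
tool_pos: [0.5863, 0.0372, 0.0873]
ee_rot: [0.755, 0.656, 0.0, -0.0]
ft_force: [0.3, -2.1, 2.1]
width: 0.0501
grasp_force: 1.2
```

Run:
```python
from h import *
where()
a=cam("scene")["color"][130:290,200:400]; b=manip.capture("wrist")["color"]
a=cv2.resize(a,(525,420)); p=np.hstack([a,b]); p=cv2.resize(p,None,fx=.73,fy=.73)
cv2.imwrite("pics/push2.png",p[:,:,::-1])
```

```text
t 7.725 rack xy z mm [59.1 -5.5] 87.3 toolx yaw 82.0 z [-0.  0. -1.] F [ 0.31 -2.11  2.08] w 0.0501
```

View pics/push2.png

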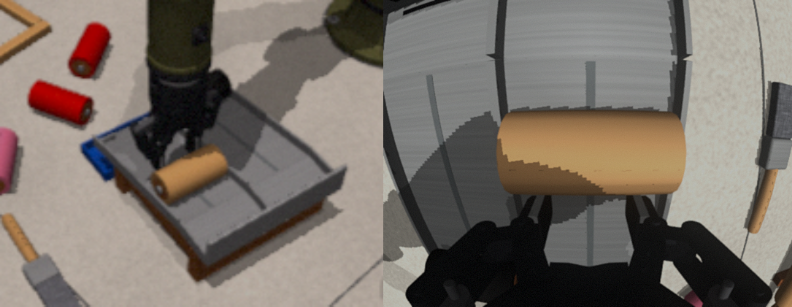

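The roller at (190,173) in the left crop is square in the gutter and resting on both fingertips, about 50 mm short of the crest. I'll continue and slow down over the crest.

>>> apply_moves(
  rows=[
    [[5,0,-0.7],[0,0,0]],
    [[7,0,-1],[0,0,0]],
    [[7,0,-1],[0,0,0]],
    [[7,0,-1],[0,0,0]],
    [[6,0,-0.8],[0,0,0]],
    [[5,0,-0.7],[0,0,0]],
    [[4,0,-0.6],[0,0,0]],
    [[3,0,-0.4],[0,0,0]],
    [[3,0,-0.4],[0,0,0]],
    [[3,0,-0.2],[0,0,0]],
    [[3,0,0],[0,0,0]],
    [[3,0,0],[0,0,0]],
    [[3,0,0],[0,0,0]],
    [[3,0,0],[0,0,0]],
    [[3,0,0],[0,0,0]],
    [[2,0,0],[0,0,0]],
    [[0,0,0],[0,0,0]],
    [[0,0,0],[0,0,0]],
    [[0,0,0],[0,0,0]],
    [[0,0,0],[0,0,0]],
  ],
)

```text
time: 10.32
tool_pos: [0.5957, 0.1028, 0.0942]
ee_rot: [0.755, 0.656, -0.0, -0.0]
ft_force: [0.4, -0.2, -0.2]
width: 0.05
grasp_force: 0.0
```

Run:
```python
from h import *
where()
a=cam("scene")["color"][130:290,200:400]; b=manip.capture("wrist")["color"]
a=cv2.resize(a,(525,420)); p=np.hstack([a,b]); p=cv2.resize(p,None,fx=.73,fy=.73)
cv2.imwrite("pics/push3.png",p[:,:,::-1])
```

```text
t 10.325 rack xy z mm [59.3 60.8] 94.2 toolx yaw 81.96 z [-0. -0. -1.] F [ 0.36 -0.23 -0.24] w 0.05
```

View pics/push3.png

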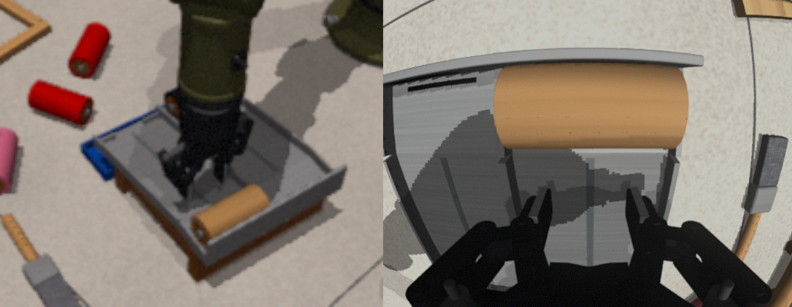

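The roller at (230,212) in the left crop has left the fingers and lies square against the stop. I'll retreat back and up, then verify.

>>> apply_moves(
  rows=[
    [[-5,0,-5],[0,0,0]],
    [[-12,0,-15],[0,0,0]],
    [[-12,0,-30],[0,0,0]],
    [[-12,0,-40],[0,0,0]],
    [[-40,0,-40],[0,0,0]],
    [[-45,0,-20],[0,0,0]],
    [[-45,0,0],[0,0,0]],
    [[-45,0,0],[0,0,0]],
    [[-25,0,0],[0,0,0]],
    [[0,0,0],[0,0,0]],
    [[0,0,0],[0,0,0]],
  ],
)

```text
time: 11.8
tool_pos: [0.5621, -0.1349, 0.2449]
ee_rot: [0.755, 0.656, 0.001, 0.0]
ft_force: [0.4, 0.7, -0.3]
width: 0.0503
grasp_force: 0.0
```

Run:
```python
from h import *
where()
for n in ("top","scene"):
    c=cam(n);X=cloud(c).reshape(-1,3);h=cv2.cvtColor(c["color"],cv2.COLOR_RGB2HSV).reshape(-1,3)
    r=np.c_[(X[:,:2]-o)@Rm,X[:,2]]
    m=(abs(r[:,0]-.059)<.056)&(abs(r[:,1]-.12)<.05)&(r[:,2]>.11)&(h[:,0]>8)&(h[:,0]<22)&(h[:,1]>90)
    t=r[m&(r[:,2]>.12)];print(n,m.sum(),np.median(t,0).round(4),r[m][:,2].max(),"deg",np.degrees(np.polyfit(t[:,0],t[:,1],1)[0]))
a=c["color"]; cv2.imwrite("pics/end.png",cv2.resize(a[100:310,180:420][:,:,::-1],None,fx=2.5,fy=2.5))
```

```text
t 11.8 rack xy z mm [  59.1 -179.3] 244.9 toolx yaw 82.0 z [ 0.001  0.001 -1.   ] F [ 0.37  0.74 -0.28] w 0.0503
top 394 [0.06   0.1219 0.1242] 0.13365517697605678 deg -1.5708463509353416
scene 556 [0.0637 0.1284 0.1253] 0.13115376426129577 deg 0.043048805373928765
```

View pics/end.png

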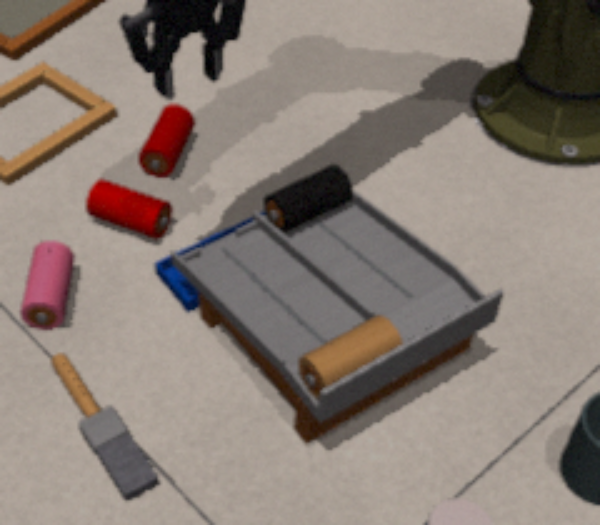

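The beech roller at (350,352) rests square against the stop. Its measured axis is at rack y ≈ 0.12, with the top at about 0.125. The black roller is still on its toes at (308,197), and the gripper is clear. Handing in.

```bash
python3 -c "
from workcell import manip
print(manip.hand_in())"
```

```text
the job is handed in; nothing more can be done
None
```

The beech roller was pushed up the slope and over the crest and rests square against the end stop; the black roller still lies on its toes, nothing else looks disturbed, the arm is clear, and the job was handed in at about 12 s (no verdict was returned).

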